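# Park the glue gun and purge it at full feed

## Task

Lay the glue gun in its bench rest, on its side with the nozzle over the drip dish, and let go of it. Then take it again by the pistol grip and squeeze the trigger right through, past the first pressure point to the end of the second stage, hold it there for about a second to purge it, and let go, leaving it lying in the rest. Do not squeeze the trigger before the gun is in the rest, and leave the other things on the table where they are.

Things in the scene. Friction and masses are not known exactly. Their poses are not given: they have to be found in the camera images.
- gun: Grey plastic hot-glue gun, 195 mm long, 0.34-0.53 kg, lying on its side. Origin: middle of the barrel's underside as it lies; x along the barrel to the nozzle, z up, pistol grip towards -y. In mm: barrel x -65 to 75, y -22 to 22, z 0 to 36; nozzle on to x 105, radius 13 tapering to 4; white glue stick out of the back to x -90. Centre of mass about x 6, y -14.
- gun_barrel (a point): Point on the barrel's axis where the gun can be carried, clear ahead of the trigger: (22, 0, 18) mm in the gun's frame; the barrel is 44 mm across here. Axes as the gun.
- gun_grip (a point): Middle of the pistol grip at the trigger's height: (-48, -56, 18) mm in the gun's frame, axes as the gun. The grip: x -63 to -33, y -22 to -115, z 3 to 33 in the gun's frame, ending in a black foot at y -95 to -115 (x -66 to -30, z 0 to 36).
- trigger_face (a point): Centre of the front face of the black trigger, which stands before the grip (gun's frame, mm: y -30 to -80, z 8 to 28). Face at x -7 when free; it slides straight towards -x, to -15 at the pressure point and -23 squeezed right through. Back of grip to trigger face: 56 mm free, 48 at the pressure point, 40 squeezed through.
- gun_nozzle (a point): Tip of the gun's brass nozzle, on the barrel's axis: (105, 0, 18) mm in the gun's frame.
- trigger (a joint): First-stage travel of the trigger, 0 free to 0.008 m at the pressure point; light spring, 2 N rising to 4 N; springs back when released.
- second (a joint): Second-stage travel of the same trigger, in addition to the first stage: 0 up to the pressure point, 0.008 m when squeezed right through; it gives way only above 9 N and reaches the end at about 12 N; springs back when released. The end stops bear 40 N and more.
- rest: The gun's bench rest, fixed: steel base plate 4 mm thick, x -75 to 135, y -122 to 38 (mm, own frame; origin on the table under the barrel's seat). Dark cheeks, lips flared, stand either side of the barrel at x 45 to 75, and on the +y side also at x -56 to -20: inner faces at y +-29, tops z 40. End stops at x 82 to 86, 17 to 33 either side, tops z 30, let the nozzle pass between them.
- rest_seat (a point): Where the gun's origin belongs, (0, 0, 14) mm in the rest's frame, with the gun's axes along the rest's: 14 mm up, on the black rubber pads (two under the barrel, one under the grip's foot at (-48, -105)). The gun has about 7 mm of play each side and 7 mm forward.
- rest_dish (a point): Centre of the rim of the round drip dish, 44 mm across, rim 16 mm above the table, at (110, 0) mm in the rest's frame: under the nozzle tip of a gun in the rest.
- paint_bottle: White paint bottle, 54 mm across, 130 mm tall, standing; origin: centre of its underside. To be left alone.
- filler_jar: Low glass jar with steel lid, 60 mm across, 60 mm tall, standing; origin: centre of its underside. To be left alone.
- wood_block: Plain wood block, 70 x 45 x 30 mm; origin: centre of its underside. To be left alone.
- tower: Plaster model castle tower, 112 mm square, about 180 mm tall, standing; origin: centre of its underside. To be left alone.

How it is judged (in metres and radians):
On the way, in this order (a step that is already met when the one before it is completed fails the run):
1. the gun lies in the rest on its pads, nozzle over the dish, trigger free, let go (x of gun in the frame of rest between -0.018 and 0.012 m and y of gun in the frame of rest between -0.012 and 0.012 m and z of gun in the frame of rest between 0.01 and 0.019 m and angle between the x axis of gun and the x axis of rest, either way round below 0.2 rad and x of gun_nozzle in the frame of rest above 0.08 m and value of joint each of trigger, second below 0.0015 m and contact force between the fingers and gun below 0.3 N and linear speed of gun below 0.02 m/s), for 0.2 s.
2. the trigger is squeezed past its pressure point to the end of the second stage and held, the gun in the rest (x of gun in the frame of rest between -0.018 and 0.012 m and y of gun in the frame of rest between -0.012 and 0.012 m and z of gun in the frame of rest between 0.01 and 0.019 m and angle between the x axis of gun and the x axis of rest, either way round below 0.2 rad and x of gun_nozzle in the frame of rest above 0.08 m and value of joint each of trigger, second above 0.006 m), for 0.6 s.
At the end, for the whole second after the job is handed in: The gun lies at rest on the pads of the rest, nozzle towards the dish, its origin within -18 to +12 mm along and 12 mm across of the seat and 10 to 19 mm above the table, turned less than 0.2 rad; both trigger stages have sprung back to under 1.5 mm (x of gun in the frame of rest between -0.018 and 0.012 m and y of gun in the frame of rest between -0.012 and 0.012 m and z of gun in the frame of rest between 0.01 and 0.019 m and angle between the x axis of gun and the x axis of rest, either way round below 0.2 rad and x of gun_nozzle in the frame of rest above 0.08 m and value of joint each of trigger, second below 0.0015 m and linear speed of gun below 0.01 m/s); the robot touches nothing.
It fails at once if the trigger is squeezed while the gun is not in the rest (value of joint trigger above 0.005 m and not (horizontal distance between gun and rest below 0.03 m and z of gun in the frame of rest below 0.03 m)).
It fails at once if another thing is moved more than 40 mm or tipped (distance of any of paint_bottle, filler_jar, wood_block, tower from where it was at the start of the episode above 0.04 m or angle between any of paint_bottle, filler_jar, wood_block, tower's own z axis and vertical above 0.5 rad).
It also fails if it takes over 48 s, if anything falls off the work surface, if the arm or the gripper's body presses on something with over 40 N, if the wrist force passes 120 N, or if a joint passes its speed limit or range.

## Robot

A 6-joint arm with a two-finger parallel gripper is mounted at the origin on the work surface. World frame = base frame: x ahead of the robot, y to its left, z up, the work surface at z = 0. Lengths are in m, angles in degrees, forces in N, time in s.
With the tool pointing down it reaches from about 0.4 to 0.825 m from the base axis. Payload 7 kg.
Tool frame: the origin (TCP) lies midway between the tips of the shut fingers; the grasp point (between the pads) lies 19 mm behind it; z points along the fingers, y is the line along which they close (so a half turn about z gives the same grasp; the last joint's range is limited). The gripper opens to 88 mm and grips with 3 to 60 N. Pads are 19 mm wide; open, the fingers measure 130 mm over their backs; the gripper's body (78 mm by 193 mm) begins 47 mm behind the grasp point.
Start: joints at [-57.233, 20.546, 0.682, 0, -70.136, -16.507], TCP at [0.189, -0.648, 0.227] pointing down, gripper open.
Joint ranges: [-176.03, 176.03], [-82.01, 121.73], [-58.28, 71.71], [-173.87, 95.51], [-174.79, -0.11], [-173.66, 173.66]. Speed limits (degrees/s): [136.94, 136.94, 172.46, 180, 180, 180].

## Interface

Orientations are given as [roll, pitch, yaw] about the fixed x, y, z axes, in that order (R = Rz(yaw) Ry(pitch) Rx(roll)).
In Python, from plant import ctrl gives the robot as it stands. The module is installed in compiled form; this text tells all that it offers.
- The arm moves only by the tool send_rows, never from a script. Its argument "plan" is a list that holds one entry, the list of rows, each a list of 6 numbers: the shift along the tool's x, y, z in cm, then the turn, a rotation vector about the tool's x, y, z in degrees. A call has 1 to 8 rows; each row is the pose to reach, as a shift and turn from the pose commanded when the call began, along the tool's axes at that moment; what a row does not reach only later rows make up. A row lasts 1/12 s, in which the tool goes at most 41.7 mm and 7.16 degrees, less where a joint would pass 70% of its speed; a pose out of reach is approached as far as the arm can. A call with a gripper value outside its range is refused whole. "fingers" is the opening, from 0 (shut) to 1 (fully open), set as the call begins (left out, the last holds). The fingers move at their own pace and stop on an object; the grip force is fixed at half the most. Time passes only in rows, so rows that repeat a pose let the fingers close. It gives the time, the measured TCP pose, the force, the opening and the grip force at its end, in the units of the state.
- ctrl.get_obs(): the state, without advancing time (a new reading comes with each control period).
- ctrl.snapshot(name): name is "scene" or "top" or "wrist"; returns a dict with "img" (420x560x3 uint8, red, green, blue), "K" (3x3 intrinsics, pixels), "k1" (the pictures are not rectified: a ray, as slopes to the right and down, at radius r is drawn at 1 + k1 r^2 times it, then the intrinsics apply), "pose" (4x4, takes a point from camera to world coordinates). Camera axes: x right, y down, z forward; pixel columns grow to the right and rows downward; lengths in m; the calibration is good to about 2 mm. A picture is of the moment at which its call begins. There is no depth.
- ctrl.close_job(): hands the job in; it is judged then, once.
The state is a dict: "clock": time; "joint_pos": joint angles; "qvel": joint speeds; "tau": joint torques, N m; "tool_pos": TCP position; "orientation": TCP orientation; "force": force on the tool from outside, world axes, zero at the start; "moment": the same for the moment, N m; "opening": finger opening in m; "gripper_force": force on a finger pad.
Only numpy, scipy, OpenCV 4.12 (cv2) and the standard library are available. Lean on these libraries where they do the work, as an engineer would, in place of code of your own. Each camera call takes 0.05 s, during which the arm holds its last target. There are 200 camera calls.

## Working session

There is one attempt and no reset: what is moved stays moved. The work goes in short steps, Python scripts to look and compute and a tool call to move; the robot and the scene stay as the last step left them, time stands still between calls to the robot, and variables do not carry over. Pictures are saved under pics/ and viewed, at most 10 in all, crops included, and the job is handed in when it is done.

Besides the shell and the picture viewer there is one more tool, called after "Request:" by a JSON object that holds its "op" and its "data", one argument or row to a line. send_rows: Moves the arm, as the interface text tells. Its arguments: {"type":"object","properties":{"plan":{"type":"array","items":{"type":"array","items":{"type":"array","items":{"type":"number"}}}},"fingers":{"type":"number"}},"required":["plan"]}

```bash
mkdir -p pics
cat > h.py <<'E'
import numpy as np, cv2
from scipy.spatial.transform import Rotation as R
from plant import ctrl
def snap(n,f=None):
    s=ctrl.snapshot(n); 
    if f: cv2.imwrite('pics/'+f,s['img'][:,:,::-1])
    return s
def ray(s,u,v):
    K=s['K']; x=np.array([(u-K[0,2])/K[0,0],(v-K[1,2])/K[1,1]]); y=x.copy()
    for _ in range(20): y=x/(1+s['k1']*(y@y))
    P=s['pose']; return P[:3,3],P[:3,:3]@np.array([y[0],y[1],1])
def onz(s,u,v,z):
    o,d=ray(s,u,v); return o+d*(z-o[2])/d[2]
def proj(s,p):
    P=s['pose']; c=P[:3,:3].T@(np.array(p)-P[:3,3]); x=c[:2]/c[2]; x=x*(1+s['k1']*(x@x))
    return x*[s['K'][0,0],s['K'][1,1]]+s['K'][:2,2]
def tool():
    o=ctrl.get_obs(); return np.array(o['tool_pos']),R.from_euler('xyz',o['orientation'],degrees=True)
E
python3 - <<'E'
from h import *
import pickle
a=snap('top','top0.png');b=snap('scene','scene0.png');pickle.dump((a,b),open('s0.pkl','wb'))
for s in(a,b):print(s['pose'].round(3),s['K'].round(1).tolist(),s['k1'])
print(ctrl.get_obs())
E
```

```text
[[ 0.01  -0.997  0.08   0.499]
 [-1.    -0.009  0.021  0.014]
 [-0.02  -0.08  -0.997  1.145]
 [ 0.     0.     0.     1.   ]] [[390.1, 0.0, 285.5], [0.0, 390.1, 211.1], [0.0, 0.0, 1.0]] -0.047250232059778276
[[-0.358  0.802 -0.479  1.117]
 [ 0.934  0.312 -0.177  0.23 ]
 [ 0.007 -0.51  -0.86   0.997]
 [ 0.     0.     0.     1.   ]] [[430.6, 0.0, 282.0], [0.0, 430.6, 210.9], [0.0, 0.0, 1.0]] -0.05037296145628777
{'clock': 0.1, 'joint_pos': array([-5.72326868e+01,  2.05888866e+01,  6.40009571e-01, -1.75014947e-02,
       -7.01336693e+01, -1.65091262e+01]), 'qvel': array([ 0.01815766, -0.05674141,  0.23890166,  0.05853031, -0.02510877,
        0.03138443]), 'tau': array([-1.75510133e-03, -5.84159446e+01,  2.93754208e+01,  7.01539144e+00,
        1.01786191e-02, -6.13023258e-05]), 'tool_pos': array([ 0.18886554, -0.64760769,  0.22570703]), 'orientation': array([ 1.79916181e+02, -7.68413164e-03, -1.63747767e+02]), 'force': array([-0.51435706,  0.17815474, -0.01532253]), 'moment': array([ 0.02277623, -0.00880011, -0.00236281]), 'gripper_force': 0.0, 'opening': 0.08769015245092454}
```

View pics/top0.png

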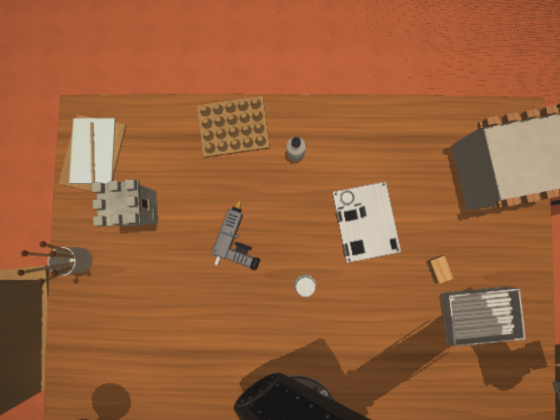

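View pics/scene0.png

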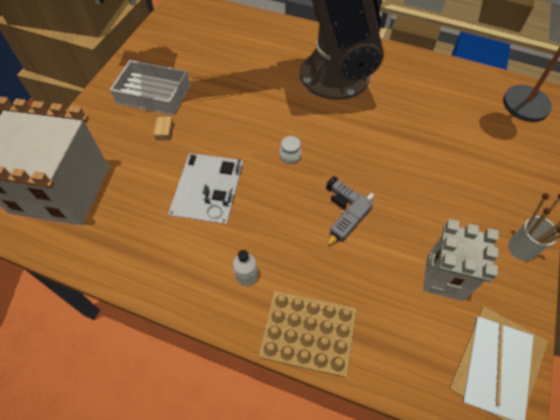

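The top view shows the gun at about (228,235) with its nozzle at (238,205) and foot at (255,264). The rest plate is at (335–400, 183–262) with its dish at (347,198). Next I'll enlarge both.

Run:
```python
from h import *
import pickle
a,b=pickle.load(open('s0.pkl','rb'))
i=a['img'][:,:,::-1]
c1=cv2.resize(i[195:275,205:270],None,fx=5.5,fy=5.5,interpolation=cv2.INTER_CUBIC)
c2=cv2.resize(i[178:268,328:408],None,fx=5,fy=5,interpolation=cv2.INTER_CUBIC)
o=np.zeros((450,c1.shape[1]+c2.shape[1],3),np.uint8);o[:c1.shape[0],:c1.shape[1]]=c1;o[:,c1.shape[1]:]=c2;print(c1.shape)
cv2.imwrite('pics/c0.png',o)
hsv=cv2.cvtColor(i,cv2.COLOR_BGR2HSV)
# rest plate: bright low-saturation
m=((hsv[...,1]<60)&(hsv[...,2]>120)).astype(np.uint8); 
m[:, :325]=0;m[:,410:]=0;m[:175]=0;m[270:]=0
m=cv2.morphologyEx(m,cv2.MORPH_CLOSE,np.ones((15,15)))
c=max(cv2.findContours(m,0,2)[0],key=cv2.contourArea)
r=cv2.boxPoints(cv2.minAreaRect(c));p=np.array([onz(a,*q,.004) for q in r])
print(r,p.round(4),[np.linalg.norm(p[k]-p[k-1]).round(4) for k in range(4)])
# gun: low saturation
m=((hsv[...,1]<95)).astype(np.uint8);m[:, :205]=0;m[:,270:]=0;m[:195]=0;m[275:]=0
c=max(cv2.findContours(m,0,2)[0],key=cv2.contourArea);print(cv2.contourArea(c),cv2.boundingRect(c))
```

```text
(440, 358, 3)
[[332.23297 191.36143]
 [385.78778 180.40706]
 [400.294   251.32625]
 [346.7392  262.28064]] [[ 0.6499 -0.0989  0.004 ]
 [ 0.6838 -0.2567  0.004 ]
 [ 0.4761 -0.2969  0.004 ]
 [ 0.4431 -0.1411  0.004 ]] [np.float64(0.2111), np.float64(0.1615), np.float64(0.2116), np.float64(0.1592)]
1148.0 (212, 208, 47, 61)
```

View pics/c0.png

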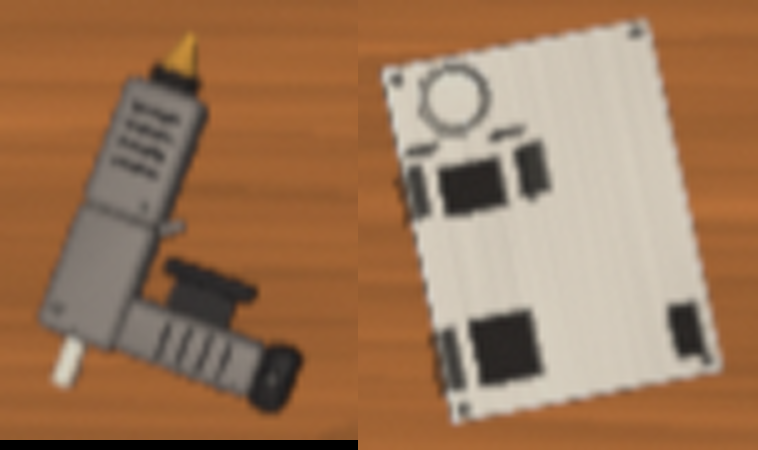

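The left crop shows the gun: nozzle tip (191,35), stick end (62,387), foot (275,378), and barrel corners (128,78), (207,110), (40,320), (110,348). The right crop shows the rest: dish (453,100), pads (472,187), (506,347) and (686,330).

```bash
cat >> h.py <<'E'
def fit(loc,w):
    loc=np.array(loc,float);w=np.array(w)[:,:2];a=loc.mean(0);b=w.mean(0);A=loc-a;B=w-b
    t=np.arctan2((A[:,0]*B[:,1]-A[:,1]*B[:,0]).sum(),(A*B).sum());M=np.array([[np.cos(t),-np.sin(t)],[np.sin(t),np.cos(t)]])
    o=b-M@a;return o,np.degrees(t),((loc@M.T+o-w)*1000).round(1),M
E
python3 - <<'E'
from h import *
import pickle
a,b=pickle.load(open('s0.pkl','rb'))
G=[((191,35),.018,(105,0)),((62,387),.018,(-90,0)),((275,378),.036,(-48,-105)),((128,78),.036,(75,22)),((207,110),.036,(75,-22)),((40,320),.036,(-65,22)),((110,348),.036,(-65,-22))]
w=[onz(a,(x+.5)/5.5-.5+205,(y+.5)/5.5-.5+195,z) for (x,y),z,l in G]
o,t,e,M=fit(np.array([g[2] for g in G])/1000,w);print('gun',o,t,e.tolist());print('barrelpt',o+M@[.022,0],'grip',o+M@[-.048,-.056])
r=[(0.6499,-0.0989),(0.6838,-0.2567),(0.4761,-0.2969),(0.4431,-0.1411)]
o,t,e,M=fit(np.array([(135,38),(135,-122),(-75,-122),(-75,38)])/1000,r);print('rest',o,t,e.tolist())
d=onz(a,(453-358+.5)/5-.5+328,100.5/5-.5+178,.016);print('dish',d,o+M@[.11,0])
p=onz(a,(686-358+.5)/5-.5+328,330.5/5-.5+178,.014);print('pad',p,o+M@[-.048,-.105])
for n,u,v,z in(('bottle',296,141,.13),('jar',305,286,.06),('block',441,269,.03)):print(n,onz(a,u,v,z))
# cross-check in scene
for q in [(*(o+M@[.11,0]),.016)]: print(proj(b,q))
print(proj(b,[*w[0][:2],.018]),proj(b,[*w[2][:2],.036]))
E
```

```text
gun [0.51804827 0.20657385] -19.46351670211605 [[-0.8, -1.1], [1.4, -0.5], [-1.1, 0.2], [2.9, -0.3], [4.6, -0.2], [-3.1, 3.3], [-3.8, -1.5]]
barrelpt [0.53879105 0.19924331] grip [0.45413172 0.16976795]
rest [ 0.52543164 -0.16324801] 11.536109512490404 [[0.2, -0.1], [-1.7, 0.9], [0.2, -0.9], [1.2, 0.1]]
dish [ 0.63043874 -0.13939375  0.016     ] [ 0.63320952 -0.14124961]
pad [ 0.4983389  -0.27388397  0.014     ] [ 0.49939977 -0.2757262 ]
bottle [0.76712171 0.00946619 0.13      ]
jar [ 0.37980642 -0.01890438  0.06      ]
block [ 0.42753738 -0.4052177   0.03      ]
[213.79974047 209.67469958]
[328.4059502  242.93824777] [331.9515568  178.99769993]
```

```bash
cat >> h.py <<'E'
def to(p,yaw,tilt=180):
    t,r=tool();q=R.from_euler('xyz',[tilt,0,yaw],degrees=True)
    print((r.inv().apply(np.array(p)-t)*100).round(2),(r.inv()*q).as_rotvec(degrees=True).round(1))
GUN=np.array([.518,.2066]);GY=-19.46;REST=np.array([.5245,-.1623]);RY=11.54
def loc(o,yaw,x,y,z): return [*(o+R.from_euler('z',yaw,degrees=True).as_matrix()[:2,:2]@[x,y]),z]
E
python3 - <<'E'
from h import *
to([.5,-.2,.22],-180);to(loc(GUN,GY,.022,0,.15),180+GY);print(loc(GUN,GY,.022,0,.15))
E
```

```text
[-42.4   34.26   0.62] [ 0.1 -0.  16.3]
[-57.29  71.5    7.67] [ 0.1 -0.  35.7]
[np.float64(0.5387432346551676), np.float64(0.1992707288192717), 0.15]
```

Request:
{"op": "send_rows", "data": {
  "plan": [
    [[-3,2.4,0,0,0,1],[-6.5,5.2,0,0,0,3],[-10,8,0,0,0,5],[-13.5,11,0,0,0,7],[-17,14,0,0,0,9],[-20.5,17,0,0,0,11],[-24,20,0,0,0,13],[-27,22.5,0,0,0,15]]
  ],
  "fingers": 1
}}

```text
clock: 0.77
tool_pos: [0.3737, -0.3722, 0.2264]
orientation: [180.0, -0.0, -178.9]
force: [0.8, 0.2, -0.9]
opening: 0.0873
gripper_force: 0.0
```

Run:
```python
from h import *
to(loc(GUN,GY,.022,0,.15),180+GY);print(tool()[0])
```

```text
[-17.64  56.81   7.65] [ 0.  -0.  20.6]
[ 0.3737442  -0.37224212  0.22642253]
```

Request:
{"op": "send_rows", "data": {
  "plan": [
    [[-1.2,3.8,0,0,0,2],[-2.4,7.6,0,0,0,4],[-3.6,11.4,0,0,0,6],[-4.8,15.2,0,0,0,8],[-6,19,0,0,0,10],[-7.2,22.8,0,0,0,12],[-8.4,26.6,0,0,0,14],[-9.6,30,0,0,0,15]]
  ]
}}

```text
clock: 1.43
tool_pos: [0.4625, -0.0699, 0.2267]
orientation: [180.0, 0.0, 166.2]
force: [1.0, 0.0, -0.4]
opening: 0.0876
gripper_force: 0.0
```

Run:
```python
from h import *
to(loc(GUN,GY,.022,0,.15),180+GY)
```

```text
[-0.96 27.96  7.68] [0.  0.  5.6]
```

Request:
{"op": "send_rows", "data": {
  "plan": [
    [[-0.1,3.8,1,0,0,1],[-0.3,7.6,2,0,0,2],[-0.4,11.4,3,0,0,3],[-0.6,15.2,4,0,0,4],[-0.7,19,5,0,0,5],[-0.8,22.8,6,0,0,5.6],[-0.96,26,7,0,0,5.6],[-0.96,27.96,7.7,0,0,5.6]]
  ]
}}

```text
clock: 2.1
tool_pos: [0.5387, 0.1999, 0.1481]
orientation: [-180.0, -0.0, 160.7]
force: [0.9, 0.0, 0.8]
opening: 0.0876
gripper_force: 0.0
```

Run:
```python
from h import *
to(loc(GUN,GY,.022,0,.004),180+GY)
s=snap('wrist','w0.png');g=[proj(s,loc(GUN,GY,*p)) for p in((.105,0,.018),(.022,.022,.036),(.022,-.022,.036),(-.09,0,.018),(-.048,-.105,.036),(.075,.022,.036))]
print(np.round(g,0).tolist())
```

```text
[-0.03 -0.05 14.41] [-0.  -0.   0.2]
[[277.0, 288.0], [304.0, 211.0], [252.0, 211.0], [278.0, 70.0], [144.0, 125.0], [302.0, 268.0]]
```

View pics/w0.png

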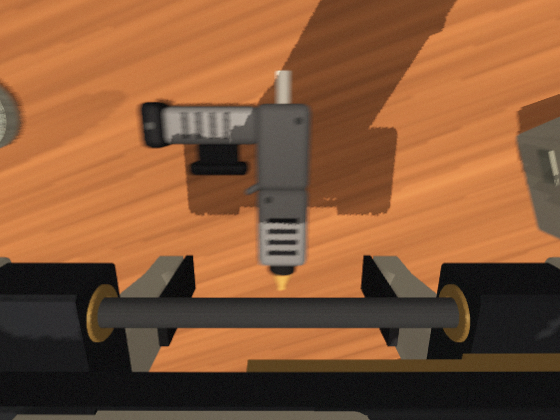

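The wrist view shows the nozzle at (281,289), the stick at (284,72) and the foot at (154,124). That is about 5 px (4 mm) to the +y side of the prediction, and otherwise it matches. I'll correct for that, descend and grip.

Request:
{"op": "send_rows", "data": {
  "plan": [
    [[0,0.3,3,0,0,0.2],[0,0.3,6,0,0,0.2],[0,0.3,9,0,0,0.2],[0,0.3,11.5,0,0,0.2],[0,0.3,13.3,0,0,0.2],[0,0.3,14.2,0,0,0.2],[0,0.3,14.4,0,0,0.2],[0,0.3,14.4,0,0,0.2]]
  ]
}}

```text
clock: 2.82
tool_pos: [0.5394, 0.1997, 0.0055]
orientation: [-180.0, -0.0, 160.5]
force: [-0.1, 0.5, -0.1]
opening: 0.0877
gripper_force: 0.0
```

Request:
{"op": "send_rows", "data": {
  "plan": [
    [[0,0,0,0,0,0],[0,0,0,0,0,0],[0,0,0,0,0,0],[0,0,0,0,0,0],[0,0,0,0,0,0],[0,0,0,0,0,0],[0,0,0,0,0,0],[0,0,0,0,0,0]]
  ],
  "fingers": 0.3
}}

```text
clock: 3.48
tool_pos: [0.5396, 0.2003, 0.0057]
orientation: [180.0, 0.0, 160.5]
force: [-0.3, 1.0, 0.7]
opening: 0.0438
gripper_force: 30.0
```

Request:
{"op": "send_rows", "data": {
  "plan": [
    [[0,0,-0.5,0,0,0],[0,0,-1.5,0,0,0],[0,0,-3,0,0,0],[0,0,-5,0,0,0],[0,0,-7.5,0,0,0],[0,0,-10,0,0,0],[0,0,-11.5,0,0,0],[0,0,-12,0,0,0]]
  ]
}}

```text
clock: 4.15
tool_pos: [0.5404, 0.2006, 0.129]
orientation: [179.8, 0.1, 160.5]
force: [0.3, 1.2, -4.2]
opening: 0.0436
gripper_force: 30.0
```

Run:
```python
from h import *
o=ctrl.get_obs();print(o['force'],o['moment'],o['opening'])
to([.54,.05,.13],180+GY+15)
to(loc(REST,RY,.022,0,.13),180+RY)
s=snap('wrist','w1.png');snap('scene','s1.png')
a=s['img'];b=cv2.imread('pics/s1.png')[120:280,230:430]
o=np.zeros((420,560+300,3),np.uint8);o[:,:560]=a[:,:,::-1];o[:240,560:]=cv2.resize(b,(300,240));cv2.imwrite('pics/v1.png',cv2.resize(o,(800,391)))
```

```text
[ 0.34773062  1.19654438 -4.16391296] [ 0.10783856 -0.26391542  0.00343984] 0.043613144150320256
[ -4.99 -14.21  -0.14] [  0.2   0.2 -15.1]
[-12.51 -33.6   -0.19] [  0.2   0.2 -31.1]
```

View pics/v1.png

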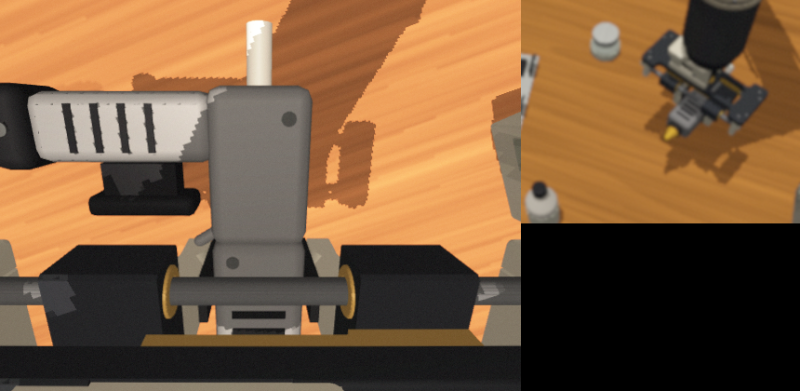

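The wrist view shows the gun held square between the pads: stick end at (258,22), rear barrel corners at (311,90) and (208,95), trigger clear. Next I'll check for tilt by projecting the known points.

Run:
```python
from h import *
s=snap('wrist');t,r=tool()
for tilt in(0,3,6):
  for gx in (.022,):
    T=R.from_euler('y',tilt,degrees=True)
    P=[(-.09,0,.018),(-.065,.022,.036),(-.065,-.022,.036),(-.048,-.115,.036)]
    out=[]
    for p in P:
        v=T.apply(np.array(p)-[gx,0,.0247]) # rel grasp pt, gun axes; + tilt = nose down
        w=t+[0,0,.019]+r.apply(v*[-1,1,-1]); out.append((proj(s,w)*.9302).round(0).tolist())
    print(tilt,out)
```

```text
0 [[258.0, 22.0], [314.0, 82.0], [202.0, 82.0], [-24.0, 127.0]]
3 [[258.0, 18.0], [316.0, 84.0], [200.0, 84.0], [-31.0, 130.0]]
6 [[258.0, 14.0], [319.0, 86.0], [198.0, 86.0], [-39.0, 133.0]]
```

Request:
{"op": "send_rows", "data": {
  "plan": [
    [[-0.5,-1.0,0,0,0,-1],[-1.2,-3.0,0,0,0,-2.5],[-2.2,-5.5,0,0,0,-5],[-3.2,-8.5,0,0,0,-8],[-4.3,-11.5,0,0,0,-11],[-5.4,-14.5,0,0,0,-14],[-6.5,-17.5,0,0,0,-17],[-7.6,-20.5,0,0,0,-20]]
  ]
}}

```text
clock: 4.97
tool_pos: [0.541, -0.0203, 0.1237]
orientation: [-180.0, -0.2, -179.4]
force: [0.9, -0.4, -4.9]
opening: 0.0438
gripper_force: 30.0
```

Run:
```python
from h import *
to(loc(REST,RY,.019,0,.1),180+RY)
```

```text
[ -0.07 -13.82   2.38] [ -0.   -0.2 -10.9]
```

Request:
{"op": "send_rows", "data": {
  "plan": [
    [[0,-2.8,0,0,0,-3],[0,-5.5,0.5,0,0,-6],[0,-8,1,0,0,-8.5],[0,-10.5,1.5,0,0,-10.9],[0,-12.5,1.9,0,0,-10.9],[0,-13.5,2,0,0,-10.9],[0,-13.8,2,0,0,-10.9],[0,-13.8,2,0,0,-10.9]]
  ]
}}

```text
clock: 5.63
tool_pos: [0.5427, -0.1571, 0.1043]
orientation: [180.0, -0.1, -168.7]
force: [-0.7, 0.4, -4.8]
opening: 0.0439
gripper_force: 30.0
```

Run:
```python
from h import *
to(loc(REST,RY,.019,0,.021),180+RY)
s=snap('wrist');a=snap('top');b=snap('scene')
cv2.imwrite('pics/v2.png',np.hstack([cv2.resize(s['img'][:,:,::-1],(400,300)),cv2.resize(b['img'][120:270,130:330,::-1],(400,300),interpolation=cv2.INTER_CUBIC)]))
for p in [(.06,.029,.04),(.06,-.029,.04),(-.038,.029,.04),(-.048,-.105,.014),(-.075,.038,.004),(-.075,-.122,.004)]: print(p,(proj(s,loc(REST,RY,*p))/1.4).round(0))
```

```text
[-0.03 -0.15  8.33] [ 0.  -0.1 -0.3]
(0.06, 0.029, 0.04) [226. 202.]
(0.06, -0.029, 0.04) [170. 202.]
(-0.038, 0.029, 0.04) [229. 106.]
(-0.048, -0.105, 0.014) [94. 94.]
(-0.075, 0.038, 0.004) [234.  66.]
(-0.075, -0.122, 0.004) [78. 67.]
```

View pics/v2.png

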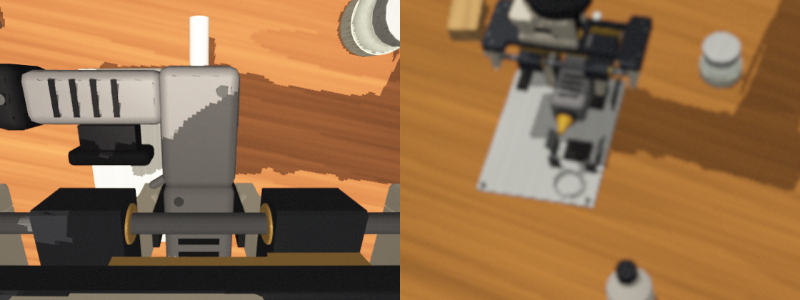

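The wrist view shows the gun level above the rest, with the white plate's −y edge near (93,175) in the left half. I'll compare that edge with the predicted position.

Run:
```python
from h import *
s=snap('wrist');i=s['img'][:,:,::-1];h=cv2.cvtColor(i,cv2.COLOR_BGR2HSV)
for v in(225,235,245,255): 
    print(v,[int(x) for x in h[v,100:160:3,1]])
for x in(0,.02,.04): print(proj(s,loc(REST,RY,x,-.122,.004)))
for u,v in ((130,175*1.4),(93*1.4,185*1.4)):
    w=onz(s,u,v,.004); print(w, R.from_euler('z',-RY,degrees=True).apply(w-[*REST,0]))
print(s['pose'].round(3),s['K'][0])
```

```text
225 [12, 21, 23, 10, 0, 19, 20, 0, 20, 0, 21, 36, 12, 39, 20, 18, 11, 31, 12, 11]
235 [156, 156, 157, 157, 157, 154, 155, 156, 154, 153, 6, 6, 6, 6, 7, 5, 6, 6, 7, 6]
245 [152, 157, 154, 153, 152, 155, 155, 159, 161, 155, 29, 6, 6, 6, 7, 6, 7, 7, 6, 7]
255 [160, 156, 157, 154, 155, 156, 156, 156, 154, 154, 153, 7, 7, 5, 6, 7, 6, 6, 6, 7]
[122.62741528 191.19099516]
[126.03258981 215.1459047 ]
[129.30284188 238.09091447]
[ 0.59421335 -0.27283123  0.004     ] [ 0.04619212 -0.12224316  0.004     ]
[ 0.60706021 -0.27177783  0.004     ] [ 0.05899002 -0.1237811   0.004     ]
[[-0.197  0.937  0.287  0.466]
 [ 0.98   0.189  0.058 -0.172]
 [-0.     0.293 -0.956  0.264]
 [ 0.     0.     0.     1.   ]] [333.23510264   0.         277.79426378]
```

The plate edge matches to within 1–2 mm. Lowering the gun.

Request:
{"op": "send_rows", "data": {
  "plan": [
    [[0,-0.15,1,0,0,-0.3],[0,-0.15,2.5,0,0,-0.3],[0,-0.15,4,0,0,-0.3],[0,-0.15,5.5,0,0,-0.3],[0,-0.15,6.7,0,0,-0.3],[0,-0.15,7.5,0,0,-0.3],[0,-0.15,8.0,0,0,-0.3],[0,-0.15,8.2,0,0,-0.3]]
  ]
}}

```text
clock: 6.5
tool_pos: [0.5436, -0.1578, 0.0227]
orientation: [180.0, -0.1, -168.3]
force: [-0.9, 1.0, -3.9]
opening: 0.0441
gripper_force: 30.0
```

Request:
{"op": "send_rows", "data": {
  "plan": [
    [[0,0,0.1,0,0,0],[0,0,0.15,0,0,0],[0,0,0.15,0,0,0]]
  ]
}}

```text
clock: 6.75
tool_pos: [0.5443, -0.1581, 0.0226]
orientation: [-180.0, 0.1, -168.3]
force: [-0.2, 0.3, -4.3]
opening: 0.044
gripper_force: 30.0
```

Run:
```python
from h import *
to(loc(REST,RY,.019,0,.0197),180+RY);print(tool()[0])
```

```text
[ 0.13 -0.02  0.29] [-0.   0.1  0.1]
[ 0.54434868 -0.1580758   0.02257857]
```

Request:
{"op": "send_rows", "data": {
  "plan": [
    [[0,0,0.15,0,0,0],[0,0,0.3,0,0,0],[0,0,0.3,0,0,0],[0,0,0.3,0,0,0]]
  ]
}}

```text
clock: 7.08
tool_pos: [0.5443, -0.1581, 0.0197]
orientation: [-180.0, 0.1, -168.3]
force: [-1.5, 1.5, 3.3]
opening: 0.0439
gripper_force: 30.0
```

Contact: the force changed from −4.3 to +3.3 N. Releasing.

Request:
{"op": "send_rows", "data": {
  "plan": [
    [[0,0,0,0,0,0],[0,0,0,0,0,0],[0,0,0,0,0,0],[0,0,0,0,0,0],[0,0,0,0,0,0],[0,0,0,0,0,0]]
  ],
  "fingers": 1
}}

```text
clock: 7.58
tool_pos: [0.5439, -0.1581, 0.019]
orientation: [-180.0, 0.0, -168.3]
force: [0.0, -0.3, 0.0]
opening: 0.0784
gripper_force: 0.0
```

Request:
{"op": "send_rows", "data": {
  "plan": [
    [[0,0,-0.5,0,0,0],[0,0,-2,0,0,0],[0,0,-4.5,0,0,0],[0,0,-7.5,0,0,0],[0,0,-10.5,0,0,0],[0,0,-13,0,0,0],[0,0,-14,0,0,0],[0,0,-14,0,0,0]]
  ]
}}

```text
clock: 8.25
tool_pos: [0.5456, -0.1582, 0.1626]
orientation: [-179.9, 0.3, -168.3]
force: [0.4, 0.4, -0.1]
opening: 0.0873
gripper_force: 0.0
```

Run:
```python
from h import *
s=snap('wrist','w3.png')
for p in [(.105,0,.032),(-.09,0,.032),(-.065,.022,.05),(-.065,-.022,.05),(-.048,-.105,.05),(-.007,-.055,.042)]: print(p,proj(s,loc(REST,RY,*p)).round(0))
```

```text
(0.105, 0, 0.032) [279. 287.]
(-0.09, 0, 0.032) [280.  70.]
(-0.065, 0.022, 0.05) [308. 102.]
(-0.065, -0.022, 0.05) [251. 102.]
(-0.048, -0.105, 0.05) [146. 125.]
(-0.007, -0.055, 0.042) [214. 175.]
```

View pics/w3.png

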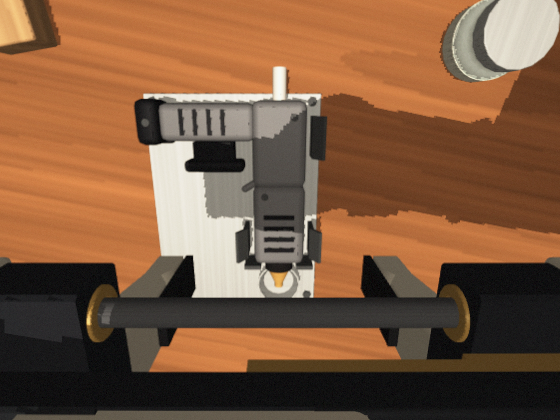

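The gun lies in the rest: nozzle tip at (279,288) over the dish, stick at (280,70), foot at (147,122), all within about 2 mm of the seat prediction. Now for the grip.

Run:
```python
from h import *
print(ctrl.get_obs()['joint_pos'].round(0))
for y in (-90,90): to(loc(REST,RY,-.040,-.055,.15),RY+y)
```

```text
[  4.  13. -19.  -0. -58. -82.]
[ 6.06 -5.5   1.03] [ -0.1   0.1 -89.9]
[ 6.06 -5.5   1.03] [ 0.1  0.1 90.1]
```

Request:
{"op": "send_rows", "data": {
  "plan": [
    [[0.8,-0.7,0,0,0,-6],[1.6,-1.4,0,0,0,-13],[2.4,-2.1,0,0,0,-20],[3.2,-2.8,0,0,0,-27],[4,-3.5,0,0,0,-34],[4.8,-4.2,0,0,0,-41],[5.5,-5,0,0,0,-47],[6,-5.5,0,0,0,-52]]
  ],
  "fingers": 1
}}

```text
clock: 8.97
tool_pos: [0.4948, -0.2245, 0.1574]
orientation: [179.8, -0.0, -116.1]
force: [-0.0, -0.1, 0.0]
opening: 0.0874
gripper_force: 0.0
```

Request:
{"op": "send_rows", "data": {
  "plan": [
    [[0,0,0,0,0,-7],[0,0,0,0,0,-14],[0,0,0,0,0,-21],[0,0,0,0,0,-28],[0,0,0,0,0,-34],[0,0,0,0,0,-38],[0,0,0,0,0,-38],[0,0,0,0,0,-38]]
  ]
}}

```text
clock: 9.63
tool_pos: [0.4955, -0.224, 0.1579]
orientation: [179.9, 0.0, -78.5]
force: [0.5, -0.3, 0.7]
opening: 0.0879
gripper_force: 0.0
```

Run:
```python
from h import *
to(loc(REST,RY,-.040,-.055,.014),RY-90);print(tool()[0],ctrl.get_obs()['joint_pos'].round(0))
s=snap('wrist','w4.png')
for p in [(-.063,-.055,.047),(-.007,-.055,.042),(-.048,-.105,.05),(-.09,0,.032)]: print(p,proj(s,loc(REST,RY,*p)).round(0))
```

```text
[ 0.05 -0.1  14.39] [ 0.1  0.  -0. ]
[ 0.49552042 -0.22395725  0.15785498] [ -4.  12. -21.  -0. -57.  15.]
(-0.063, -0.055, 0.047) [304. 212.]
(-0.007, -0.055, 0.042) [238. 210.]
(-0.048, -0.105, 0.05) [287. 152.]
(-0.09, 0, 0.032) [331. 264.]
```

View pics/w4.png

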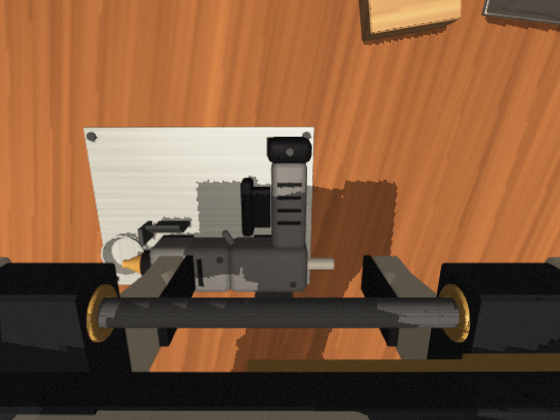

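The wrist view shows the grip's back edge at u≈307, the trigger face at u≈242 and the foot at (290,150). So the gun sits about 3 mm back from the seat, as planned. Descending around the grip.

Request:
{"op": "send_rows", "data": {
  "plan": [
    [[0,0.1,3,0,0,0],[0,0.1,6,0,0,0],[0,0.1,9,0,0,0],[0,0.1,11.5,0,0,0],[0,0.1,13,0,0,0],[0,0.1,14,0,0,0],[0,0.1,14.4,0,0,0],[0,0.1,14.4,0,0,0]]
  ]
}}

```text
clock: 10.35
tool_pos: [0.4949, -0.2243, 0.0144]
orientation: [179.9, 0.0, -78.4]
force: [-1.1, 0.6, 0.4]
opening: 0.0876
gripper_force: 0.0
```

Request:
{"op": "send_rows", "data": {
  "plan": [
    [[0,0,0,0,0,0],[0,0,0,0,0,0],[0,0,0,0,0,0],[0,0,0,0,0,0],[0,0,0,0,0,0],[0,0,0,0,0,0],[0,0,0,0,0,0],[0,0,0,0,0,0]]
  ],
  "fingers": 0.2
}}

```text
clock: 11.02
tool_pos: [0.4918, -0.2251, 0.0154]
orientation: [179.6, 0.0, -78.3]
force: [-16.0, -8.6, 20.9]
opening: 0.0401
gripper_force: 20.3
```

Request:
{"op": "send_rows", "data": {
  "plan": [
    [[0,0,0,0,0,0],[0,0,0,0,0,0],[0,0,0,0,0,0],[0,0,0,0,0,0],[0,0,0,0,0,0],[0,0,0,0,0,0],[0,0,0,0,0,0],[0,0,0,0,0,0]]
  ]
}}

```text
clock: 11.68
tool_pos: [0.4912, -0.2252, 0.0155]
orientation: [179.6, 0.0, -78.4]
force: [-10.9, -4.5, 15.4]
opening: 0.0385
gripper_force: 29.9
```

Run:
```python
from h import *
s=snap('wrist');b=snap('scene');print(ctrl.get_obs()['force'],ctrl.get_obs()['moment'],ctrl.get_obs()['opening'])
cv2.imwrite('pics/v5.png',np.hstack([cv2.resize(s['img'][:,:,::-1],(400,300)),cv2.resize(b['img'][120:270,130:330,::-1],(400,300),interpolation=cv2.INTER_CUBIC)]))
```

```text
[-11.81206003  -4.58236249  16.64566842] [-1.39843364  4.24021856  0.22019969] 0.038451197308062166
```

View pics/v5.png

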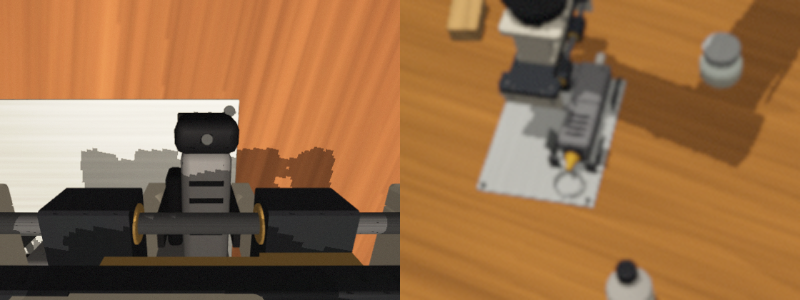

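Seen from above, the fingers close squarely on the grip and trigger and the gun stays in place, with the nozzle over the dish. The opening of 38.5 mm means it is squeezed right through. I'll ease the side load slightly and keep holding.

Request:
{"op": "send_rows", "data": {
  "plan": [
    [[0,0.1,-0.05,0,0,0],[0,0.2,-0.1,0,0,0],[0,0.2,-0.1,0,0,0],[0,0.2,-0.1,0,0,0],[0,0.2,-0.1,0,0,0],[0,0.2,-0.1,0,0,0],[0,0.2,-0.1,0,0,0],[0,0.2,-0.1,0,0,0]]
  ]
}}

```text
clock: 12.45
tool_pos: [0.4933, -0.2246, 0.0159]
orientation: [180.0, 0.0, -78.3]
force: [-2.0, 0.4, -1.9]
opening: 0.0384
gripper_force: 29.8
```

Request:
{"op": "send_rows", "data": {
  "plan": [
    [[0,0,0,0,0,0],[0,0,0,0,0,0],[0,0,0,0,0,0],[0,0,0,0,0,0],[0,0,0,0,0,0],[0,0,0,0,0,0],[0,0,0,0,0,0],[0,0,0,0,0,0]]
  ]
}}

```text
clock: 13.12
tool_pos: [0.4935, -0.2247, 0.0161]
orientation: [-180.0, -0.0, -78.3]
force: [-0.2, 0.3, -3.6]
opening: 0.0378
gripper_force: 29.8
```

Run:
```python
from h import *
# nozzle tip by brass colour in the scene view -> plane z=.032
s=snap('scene');h=cv2.cvtColor(s['img'],cv2.COLOR_RGB2HSV)
m=((h[...,0]>17)&(h[...,0]<30)&(h[...,1]>130)&(h[...,2]>120)).astype(np.uint8);m[:150]=0;m[230:]=0;m[:,:180]=0;m[:,260:]=0
v,u=np.nonzero(m);print(len(u),u.mean(),v.mean())
for x in(-.01,0,.01):
  print(proj(s,loc(REST,RY,x+.092,0,.032)),proj(s,loc(REST,RY,x+.105,0,.032)))
print(u[v.argmax()],v.max())
```

```text
42 214.64285714285714 200.3095238095238
[216.07374417 197.48618072] [214.88566994 201.58552173]
[215.16099487 200.63532532] [213.96287945 204.77117791]
[214.24053371 203.81250811] [213.0322715  207.98528698]
213 205
```

The nozzle shows the gun at x≈0 in the rest, with the trigger squeezed through and held for about 2 s. Releasing.

Request:
{"op": "send_rows", "data": {
  "plan": [
    [[0,0,0.05,0,0,0],[0,0,0.05,0,0,0],[0,0,0.05,0,0,0]]
  ]
}}

```text
clock: 13.42
tool_pos: [0.4935, -0.2247, 0.0157]
orientation: [-180.0, -0.0, -78.3]
force: [-0.4, 0.7, -1.3]
opening: 0.0379
gripper_force: 29.8
```

Request:
{"op": "send_rows", "data": {
  "plan": [
    [[0,0,0,0,0,0],[0,0,0,0,0,0],[0,0,0,0,0,0],[0,0,0,0,0,0],[0,0,0,0,0,0],[0,0,0,0,0,0],[0,0,0,0,0,0],[0,0,0,0,0,0]]
  ],
  "fingers": 1
}}

```text
clock: 14.08
tool_pos: [0.4931, -0.2247, 0.0155]
orientation: [180.0, 0.0, -78.3]
force: [-0.9, 0.4, 0.7]
opening: 0.0846
gripper_force: 0.0
```

Request:
{"op": "send_rows", "data": {
  "plan": [
    [[0,0,-0.5,0,0,0],[0,0,-2,0,0,0],[0,0,-4.5,0,0,0],[0,0,-7.5,0,0,0],[0,0,-10.5,0,0,0],[0,0,-13,0,0,0],[0,0,-14.2,0,0,0],[0,0,-14.2,0,0,0]]
  ]
}}

```text
clock: 14.75
tool_pos: [0.4951, -0.2251, 0.1616]
orientation: [-179.7, -0.1, -78.3]
force: [1.0, 0.5, -0.3]
opening: 0.0876
gripper_force: 0.0
```

Run:
```python
from h import *
s=snap('wrist','w6.png');print(tool()[0])
for p in [(-.063,-.055,.047),(-.007,-.055,.042),(-.048,-.105,.05),(-.09,0,.032),(.105,0,.032)]: print(p,proj(s,loc(REST,RY,*p)).round(0))
```

```text
[ 0.49413391 -0.22482204  0.15957903]
(-0.063, -0.055, 0.047) [304. 212.]
(-0.007, -0.055, 0.042) [239. 211.]
(-0.048, -0.105, 0.05) [287. 154.]
(-0.09, 0, 0.032) [330. 264.]
(0.105, 0, 0.032) [124. 263.]
```

View pics/w6.png

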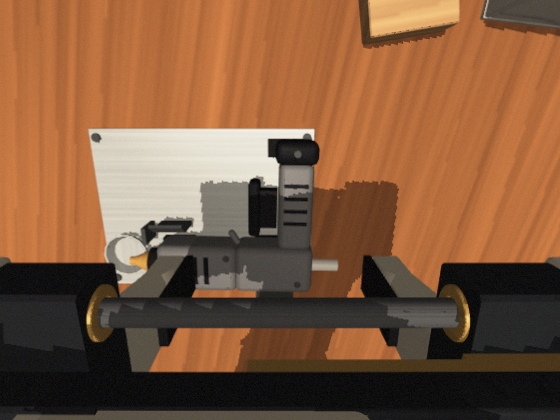

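The trigger has sprung back: its face is at u≈249 and the grip's back at u≈313, the same span as when free. The gun lies about 8–9 mm behind the seat, within the −18 mm limit, with the nozzle over the dish. Handing in.

```bash
python3 -c "
from h import *
print(ctrl.close_job())"
```

```text
the job is handed in; nothing more can be done
None
```

The job is handed in, with no verdict returned: the gun was laid in the rest and let go, the trigger then squeezed right through (finger opening about 38 mm) and held about 2 s, and by the last camera view the gun lies about 8–9 mm behind the seat (limit 18 mm) with the trigger sprung back and the arm clear.

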